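# Let the ball basket down on its ratchet winch and start the ball polisher

### The job

Lower the raised basket of pool balls all the way down into the polisher's tub: squeeze the winch's grip so that its pawl lifts out of the teeth and, holding the crank, let it turn back slowly (never let the load run away), then let go so that the pawl is back in the teeth. With the basket down, start the machine on the key panel: press the three keys fully, one at a time, from the smallest to the largest. Leave the balls in their basket and everything else standing where it is.

Things in the scene. Friction and masses are not known exactly. Their poses are not given: they have to be found in the camera images.
- polisher: the pool ball polisher, fixed: grey base plate 210 (x) by 420 (y) mm, 35 mm thick, origin on the table, x to its rear, y to its left, plate spanning y -195 to 225. At y = 140 an open black tub, 100 by 170 mm, rim 120 mm above the table; behind it at x = 72 two upright guide rods, top at 297 mm. The winch head stands at about y = -115
- winch_axis (a point): a point on the crank's vertical axis, level with crank_grip (76 mm above the base plate). Below it: a round foot 132 mm across, a fixed wheel 113 mm across with 36 saw teeth and the crank's arm, all at least 24 mm lower than crank_grip
- crank_grip (a point): middle of the squeeze grip at the crank's end, 105 mm from the axis; x outward along the arm, z up. Two upright plates: outer, a black fixed handle 14 mm thick, 32 wide, outer face 26 mm outward of here; inner, the pale metal pawl trigger 10 mm thick, 30 wide, inner face 25 mm inward. Tops 19 mm above, crank arm 32 mm below. Pinch both from above, closing along x: 51 mm over both, 39 squeezed
- crank (a joint): turn of the crank, rad, counterclockwise from above: 0 = basket up (start), 2.43 = fully down (a stop). With the pawl lifted the load pushes the grip that way with 3 to 5 N. The fingers must turn with the grip; let go and the pawl catches at the next tooth, at whole multiples of 0.1745 rad, so it can be done in several bites
- pawl (a joint): slide of the trigger with the pawl, outward, m: 0 = pawl in the teeth, above 0.008 = clear of them, 0.012 = fully squeezed. Spring 4.5 N at 0, 6.3 N at 0.012, plus the friction of the loaded tooth; squeeze with about 25 N
- basket (a joint): how far the basket has come down, m: 0 = up (start), 0.10 = fully down in the tub. Geared to the crank, 41 mm per rad
- basket_floor (a point): middle of the ball basket's inner floor; the steel basket is 68 by 132 mm and 30 mm high, with two cells side by side along y, a ball in each, and hangs on a carriage on the guide rods above the tub
- ball0_center (a point): centre of the pale pool ball, 57 mm across, in the basket's -y cell
- ball1_center (a point): centre of the dark red pool ball, 57 mm across, in the basket's +y cell
- panel: the key panel, fixed, to the robot's left or right: grey box 200 (its x) by 90 (y) mm, top 50 mm above the table; origin at the centre of its underside. The three keys stand in a row along its x axis, 55 mm apart, in any order. The polish bottle and the tip jar stand beyond its two ends
- key_small_top (a point): top of the smallest key, a pale round spring button 18 mm across in a black collar 34 mm across; the top is 18 mm above the panel, 6 mm above its collar, z up. It goes down 6 mm, fully down at 5 N, and springs back
- key_medium_top (a point): top of the middle-sized key, the same but 27 mm across, collar 43 mm
- key_large_top (a point): top of the largest key, the same but 38 mm across, collar 54 mm
- key_small (a joint): how far this key is pressed, m: 0 = out, 0.006 = fully down; it counts as pressed beyond 0.004
- key_medium (a joint): how far this key is pressed, m: 0 = out, 0.006 = fully down; it counts as pressed beyond 0.004
- key_large (a joint): how far this key is pressed, m: 0 = out, 0.006 = fully down; it counts as pressed beyond 0.004
- polish_bottle: white bottle, 52 mm across, 170 mm high, upright; origin under its centre; stands past the panel's +x end; leave it
- tip_jar: glass jar, 52 mm across, 75 mm high; origin under its centre; stands past the panel's -x end; leave it
- chalk_a: chalk cube, 22 mm, on the base plate at its front; origin under its centre; leave it
- chalk_b: chalk cube, 22 mm, on the base plate at its rear; origin under its centre; leave it
- table_brush: table brush lying behind the polisher, under 50 mm high; leave it
- felt_can: tin can, 66 mm across, 100 mm high, behind the polisher; origin under its centre; leave it
- ball_tray: fixed wooden tray, 200 by 75 mm, with three balls, 64 mm high over all; origin under its centre; on the side where the panel is not
Mind the look-alikes: they are no part of the job. What is shaped like the part that bears ball1_center but yellow is not meant. Leave any yellow look-alike of the part that bears ball0_center alone.

How it is judged:
By the outcome, as a careful person would: the job done as asked, in the order asked, and still so for the second after the job is handed in, with the robot touching nothing.
It also fails if it takes over 72 s, if anything falls off the work surface, if the arm or the gripper's body presses on something with over 40 N, if the wrist force passes 120 N, or if a joint passes its speed limit or range.

### The arm

A 6-joint arm with a two-finger parallel gripper is mounted at the origin on the work surface. World frame = base frame: x ahead of the robot, y to its left, z up, the work surface at z = 0. Lengths are in m, angles in degrees, forces in N, time in s.
With the tool pointing down it reaches from about 0.25 to 0.725 m from the base axis. Payload 9.7 kg.
Tool frame: the origin (TCP) lies between the finger pads; the fingertips stand 19 mm ahead of it and the grasp point (between the pads) is the TCP; z points along the fingers, y is the line along which they close (so a half turn about z gives the same grasp; the last joint's range is limited). The gripper opens to 85 mm and grips with 20 to 120 N. Pads are 22 mm wide; open, the fingers measure 114 mm over their backs; the gripper's body (76 mm by 85 mm) begins 54 mm behind the grasp point. The pads swing forward as they close: fully open they stand 13 mm farther back than shut.
Start: joints at [66.234, 4.979, 10.078, 95.1, 0, 90], TCP at [0.222, 0.503, 0.25] pointing down, gripper open.
Joint ranges: [-179.16, 179.16], [-48.56, 103.87], [-65.8, 70.77], [-126.05, 130.52], [-82.76, 87.17], [-180, 180]. Speed limits (degrees/s): [127.2, 127.2, 147.25, 180, 180, 180].

### API

Orientations are given as [roll, pitch, yaw] about the fixed x, y, z axes, in that order (R = Rz(yaw) Ry(pitch) Rx(roll)).
In Python, from workcell import telemetry, camera, calibration, workorder gives the robot as it stands.
- The arm moves only by the tool play_rows, never from a script. Its argument "increments" is a list of rows, each a list of 3 entries, a list of its own where there are three numbers: the shift along the tool's x, y, z in mm, then the turn, a rotation vector about the tool's x, y, z in degrees, then the closure, from 0 (fully open) to 1 (shut). In form: [[[x, y, z], [ax, ay, az], jaw], ...]. A call has 1 to 20 rows; each row is the pose to reach, as a shift and turn from the pose commanded when the call began, along the tool's axes at that moment; what a row does not reach only later rows make up. A row lasts 1/10 s, in which the tool goes at most 50 mm and 8.59 degrees, less where a joint would pass 70% of its speed; a pose out of reach is approached as far as the arm can. A call with a gripper value outside its range is refused whole. The fingers move at their own pace and stop on an object; "grip_force" is the grip in N (left out, the last holds). Time passes only in rows, so rows that repeat a pose let the fingers close. It gives the time, the measured TCP pose, the force, the opening and the grip force at its end, in the units of the state.
- telemetry.get_obs(): the state, without advancing time (a new reading comes with each control period).
- camera(name): name is "scene" or "side" or "wrist"; returns (picture, depth): 420x560x3 uint8, red, green, blue; 420x560 float32, m along the optical axis (not along the pixel's ray), 0 where there is no reading.
- calibration(name): a dict with "vertical_fov" (degrees; the focal length in pixels is half the picture's height over the tangent of half this angle, whatever the lens; pixels are square), "cx", "cy" (the principal point, pixels), "rvec" (rotation vector, rad) and "tvec" (3), from world to camera coordinates, as OpenCV has them; the wrist camera has in their place "hand_eye" (4x4, takes a point from camera to tool coordinates, whose origin is the TCP and whose axes are the flange's). Camera axes: x right, y down, z forward; pixel columns grow to the right and rows downward; lengths in m; the calibration is good to about 2 mm. A picture is of the moment at which its call begins: read the wrist's pose just before it. calibration takes no time and is no camera call.
- workorder.job_done(): hands the job in; it is judged then, once.
The state is a dict: "time": time; "q": joint angles; "qd": joint speeds; "joint_efforts": joint torques, N m; "ee_pos": TCP position; "tcp_rot": TCP orientation; "wrist_force": force on the tool from outside, world axes, zero at the start; "torque": the same for the moment, N m; "opening": finger opening in m; "grasp_force": force on a finger pad.
Only numpy, scipy, OpenCV 4.12 (cv2) and the standard library are available. Lean on these libraries where they do the work, as an engineer would, in place of code of your own. Each camera call takes 0.05 s, during which the arm holds its last target. There are 200 camera calls.

## Working session

There is one attempt and no reset: what is moved stays moved. The work goes in short steps, Python scripts to look and compute and a tool call to move; the robot and the scene stay as the last step left them, time stands still between calls to the robot, and variables do not carry over. Pictures are saved under pics/ and viewed, at most 10 in all, crops included, and the job is handed in when it is done.

Besides the shell and the picture viewer there is one more tool, called after "Call:" as name(argument=value, ...) on one line, values as JSON. play_rows: Moves the arm, as the interface text tells. Its arguments: {"type":"object","properties":{"increments":{"type":"array"},"grip_force":{"type":"number"}},"required":["increments"]}

```bash
ls; mkdir -p pics; cat > h.py <<'E'
import numpy as np, cv2
from scipy.spatial.transform import Rotation as R
from workcell import telemetry, camera, calibration, workorder
def cam(name):
    c=calibration(name); f=210/np.tan(np.radians(c["vertical_fov"])/2)
    K=np.array([[f,0,c["cx"]],[0,f,c["cy"]],[0,0,1.]])
    if "rvec" in c:
        Rw=cv2.Rodrigues(np.array(c["rvec"],float))[0].T; o=-Rw@np.array(c["tvec"],float)
    else:
        s=telemetry.get_obs(); T=np.eye(4); T[:3,:3]=R.from_euler('xyz',s["tcp_rot"],degrees=True).as_matrix(); T[:3,3]=s["ee_pos"]
        T=T@np.array(c["hand_eye"]); Rw=T[:3,:3]; o=T[:3,3]
    return K,Rw,o,c
def ray(C,u,v): return C[1]@np.linalg.inv(C[0])@np.array([u,v,1.])
def onplane(C,u,v,z):
    d=ray(C,u,v); return C[2]+d*(z-C[2][2])/d[2]
def pts(C,depth):
    v,u=np.indices(depth.shape); p=np.stack([u,v,np.ones_like(u)],-1)@np.linalg.inv(C[0]).T*depth[...,None]
    return p@C[1].T+C[2]
def save(n,img): cv2.imwrite("pics/"+n+".png",img[...,::-1])
E
python3 - <<'E'
from h import *
s=telemetry.get_obs(); print(s)
for n in ("scene","side","wrist"):
    C=cam(n); p,d=camera(n); np.savez("/tmp/"+n,p=p,d=d); save(n,p); print(n,C[3],C[2],C[1][:,2])
a=[np.load("/tmp/%s.npz"%n)["p"] for n in("scene","side")]
E
```

```text
pics
{'time': 0.0, 'q': array([6.62329586e+01, 5.01113243e+00, 1.00322113e+01, 9.50982381e+01,
       1.09254485e-03, 9.00002844e+01]), 'qd': array([ 0.06300236,  0.04122205,  0.11634681, -0.0732717 , -0.10262041,
       -0.0239133 ]), 'joint_efforts': array([ 1.36825511e-03, -5.20382881e+01,  4.64807868e+01,  1.59941782e-02,
        8.52595008e-05, -3.45691689e-06]), 'ee_pos': array([0.22157213, 0.50316753, 0.24956265]), 'tcp_rot': array([-1.79922841e+02, -1.09216089e-03,  1.56232673e+02]), 'wrist_force': array([ 0.1701601 , -0.05190794, -0.31782465]), 'torque': array([ 0.02303597, -0.04162127,  0.04364996]), 'grasp_force': 0.0, 'opening': 0.08567846631702668}
scene {'vertical_fov': 51.721580343813365, 'cx': 278.0487432114502, 'cy': 205.93752039708065, 'rvec': array([ 2.13882832,  1.07795642, -0.43301871]), 'tvec': array([-0.32775383, -0.22205908,  1.48702872])} [ 1.1600159  -0.47293071  0.89369283] [-0.5630329   0.43256375 -0.70418929]
side {'vertical_fov': 51.90293585147735, 'cx': 280.5349246916282, 'cy': 200.65848980509418, 'rvec': array([ 2.38895441, -0.56288884,  0.19172797]), 'tvec': array([-0.48851614,  0.27893208,  1.15990841])} [ 0.21167223 -0.69639357  1.06398755] [ 0.27807415  0.57832427 -0.76695228]
wrist {'vertical_fov': 63.116885348856755, 'cx': 280.896851396937, 'cy': 211.60774464387265, 'hand_eye': array([[-9.48481077e-04, -9.64433731e-01, -2.64323057e-01,
         6.59171047e-02],
       [ 9.99999519e-01, -8.48409697e-04, -4.92751907e-04,
        -2.27851052e-04],
       [ 2.50972315e-04, -2.64323397e-01,  9.64434072e-01,
        -1.24637827e-01],
       [ 0.00000000e+00,  0.00000000e+00,  0.00000000e+00,
         1.00000000e+00]])} [0.16121498 0.52968445 0.37428805] [ 0.24123446 -0.10803981 -0.9644342 ]
```

View pics/scene.png

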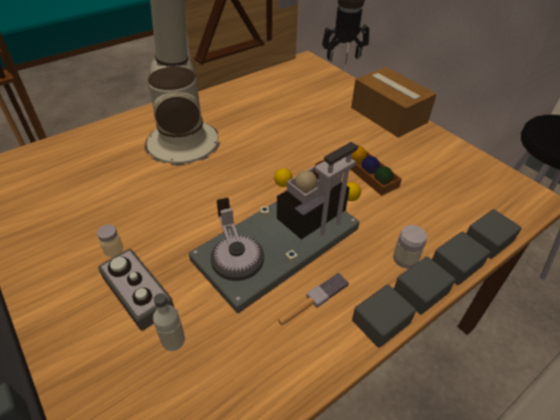

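View pics/side.png

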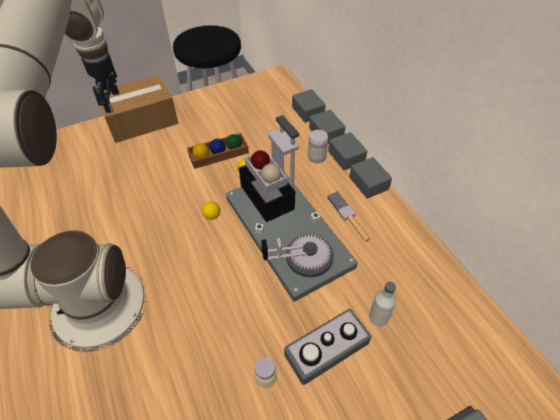

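Scene view: polisher in the middle, crank grip at (224,208), wheel (238,257), basket with the pale ball at (305,182) and the dark red one behind the mast. Yellow balls at (283,177) and (353,190) are look-alikes. Key panel on the robot's right (135,285), with the jar at (110,240) and the bottle at (168,325). Side view: grip (268,250), wheel (310,255), red ball (260,159), keys at about (311,353), (328,339), (348,330). The yellow balls are at (211,210) and (243,165).

```bash
python3 - <<'E'
from h import *
x0,y0,r=0.2,-0.45,0.0012
W,H=460,600
P=[];Q=[]
for n in("scene","side"):
    f=np.load("/tmp/%s.npz"%n); C=cam(n); X=pts(C,f["d"]); m=(f["d"]>0)
    X=X[m];c=f["p"][m]; P.append(X);Q.append(c)
    t=X[(abs(X[:,2])<.012)]; print(n,"table z med",np.median(t[:,2]),t[:,2].std())
    # plate plane
    k=(X[:,2]>.025)&(X[:,2]<.045)&(X[:,0]>.3)&(X[:,0]<.75)&(abs(X[:,1]+.0)<.35)
    print(np.histogram(X[k][:,2],10))
    np.savez("/tmp/%s_pc"%n,X=X,c=c)
img=np.zeros((600,800,3),np.uint8)
# two topdown maps side by side: colour, x up, y left
for i,(X,c) in enumerate(zip(P,Q)):
    o=np.argsort(X[:,2]);X=X[o];c=c[o]
    u=((0.3-X[:,1])/.0015).astype(int); v=((0.8-X[:,0])/.0015).astype(int)
    k=(u>=1)&(u<399)&(v>=1)&(v<599)&(X[:,2]<.33)
    for du in(0,1):
        for dv in(0,1): img[v[k]+dv,u[k]+du+400*i]=c[k]
save("top",img)
E
```

```text
scene table z med 0.001274728639369671 0.002252909947885573
(array([  92,  109,   90,  265, 1240, 2362, 1396,  377,  200,  140]), array([0.02500999, 0.02700853, 0.02900708, 0.03100562, 0.03300416,
       0.0350027 , 0.03700124, 0.03899978, 0.04099832, 0.04299686,
       0.0449954 ]))
side table z med 0.0013162642298787386 0.0025508841080977836
(array([  62,   58,   84,  294,  866, 1615, 1265,  488,  193,  120]), array([0.02502712, 0.02701671, 0.02900631, 0.0309959 , 0.0329855 ,
       0.03497509, 0.03696468, 0.03895428, 0.04094387, 0.04293347,
       0.04492306]))
```

View pics/top.png

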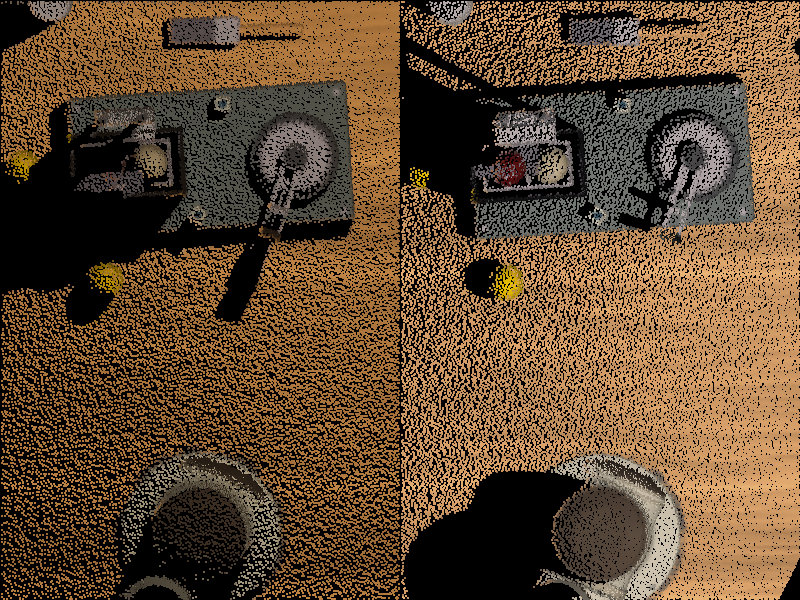

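```bash
python3 - <<'E'
from h import *
for n in("scene","side"):
    f=np.load("/tmp/%s_pc.npz"%n);X=f["X"];c=f["c"]
    k=(X[:,2]>.029)&(X[:,2]<.042)&(X[:,0]>.42)&(X[:,0]<.7)&(X[:,1]>-.25)&(X[:,1]<.22)
    r=cv2.minAreaRect((X[k][:,:2]*1000).astype(np.float32)); print(n,"plate",r,np.round(cv2.boxPoints(r)))
    w=np.hypot(X[:,0]-.565,X[:,1]+.142)<.08
    print(np.histogram(X[w][:,2],np.arange(.03,.14,.005)))
    k=w&(X[:,2]>.05); (cx,cy),rad=cv2.minEnclosingCircle((X[k][:,:2]*1000).astype(np.float32)); print("wheel enc",cx,cy,rad)
    k=(X[:,2]>.09)&(X[:,2]<.14)&(X[:,0]>.4)&(X[:,0]<.55)&(X[:,1]<-.05)&(X[:,1]>-.2)
    print("grip"); g=X[k]; gc=c[k]
    for p,q in zip(g[g[:,2]>.115],gc[g[:,2]>.115]): print(np.round(p*1000).astype(int),q,end=';')
    print()
    k=(X[:,2]>.044)&(X[:,2]<.056)&(X[:,1]<-.29)&(X[:,1]>-.6)&(X[:,0]>.2)&(X[:,0]<.7)
    if k.sum()>10:
        r=cv2.minAreaRect((X[k][:,:2]*1000).astype(np.float32)); print("panel",r,np.round(cv2.boxPoints(r)),k.sum())
E
python3 - <<'E'
import sys; sys.path.insert(0,'.')
import cv2,numpy as np
p=np.load("/tmp/scene.npz")["p"]; q=np.load("/tmp/side.npz")["p"]
a=cv2.resize(p[190:290,180:280],(400,400),interpolation=cv2.INTER_CUBIC); b=cv2.resize(q[210:310,240:340],(400,400),interpolation=cv2.INTER_CUBIC)
cv2.imwrite("pics/crop1.png",np.hstack([a,b])[...,::-1])
E
```

```text
scene plate ((560.3549194335938, -13.155349731445312), (214.60244750976562, 423.3749694824219), 3.657278537750244) [[ 440.  191.]
 [ 467. -231.]
 [ 681. -218.]
 [ 654.  205.]]
(array([166, 501,  60,  70, 361, 160, 307, 690,  18,  69, 156,  88,  11,
         5,   5,   2,   6,   5,   4,   4,   0,   0]), array([0.03 , 0.035, 0.04 , 0.045, 0.05 , 0.055, 0.06 , 0.065, 0.07 ,
       0.075, 0.08 , 0.085, 0.09 , 0.095, 0.1  , 0.105, 0.11 , 0.115,
       0.12 , 0.125, 0.13 , 0.135, 0.14 ]))
wheel enc 558.890380859375 -139.8018035888672 73.51918029785156
grip
[446 -95 132] [127  85  46];[448 -93 132] [122  82  43];[447 -90 131] [129  86  45];[449 -88 131] [152 103  55];[ 441 -104  130] [127  86  46];[ 445 -103  133] [120  81  42];[ 446 -101  132] [109  74  39];[445 -98 129] [90 59 32];[448 -96 131] [71 49 28];[448 -94 130] [63 42 24];[452 -93 132] [75 52 29];[453 -90 132] [118  79  41];[ 438 -114  130] [126  86  44];[ 441 -113  131] [105  69  36];[ 443 -111  132] [88 59 31];[ 445 -109  132] [78 53 31];[ 448 -108  134] [72 50 28];[ 446 -104  131] [64 43 25];[ 448 -103  131] [53 35 22];[ 452 -10
[... 8280 characters left out ...]
7] [18 18 18];[ 440 -118  128] [18 18 19];[ 443 -119  128] [17 16 18];[ 445 -120  128] [21 21 22];[ 449 -117  122] [63 60 60];[ 476 -128  119] [116 109 109];[ 478 -129  118] [115 108 107];[ 484 -130  115] [122 114 116];[ 437 -113  120] [28 28 27];[ 439 -115  121] [14 13 14];[ 441 -117  122] [16 14 16];[ 443 -118  123] [14 14 15];[ 446 -118  121] [20 19 21];[ 448 -120  121] [74 69 70];[ 436 -114  117] [32 32 30];[ 438 -116  119] [12 12 13];[ 441 -116  116] [13 15 13];[ 443 -117  116] [14 13 14];[ 445 -119  118] [21 19 21];
panel ((478.79736328125, -378.8703308105469), (364.10882568359375, 90.79088592529297), 4.6253838539123535) [[ 294. -348.]
 [ 301. -439.]
 [ 664. -409.]
 [ 657. -319.]] 2295
```

View pics/crop1.png

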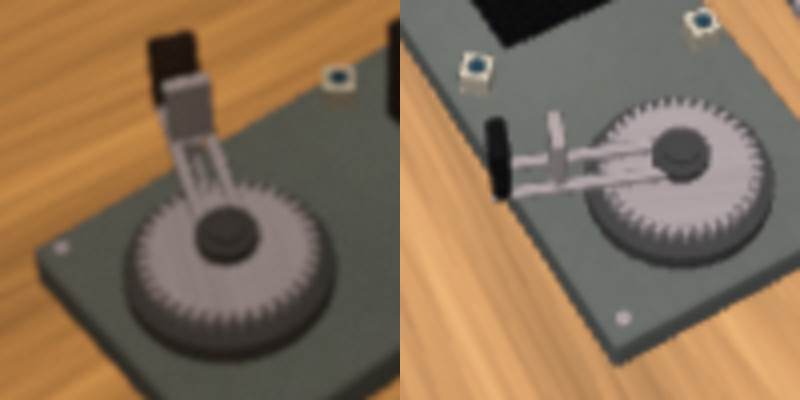

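The crop confirms the choice: black handle plate at side (267,249) and pale trigger at side (279,243), with nothing else like them on the crank. Next, the line fit for the grip, then keys, bottle and jar.

```bash
python3 - <<'E'
from h import *
from scipy.ndimage import label
X=np.vstack([np.load("/tmp/%s_pc.npz"%n)["X"] for n in("scene","side")]);c=np.vstack([np.load("/tmp/%s_pc.npz"%n)["c"] for n in("scene","side")]).astype(int)
ax=np.array([.5654,-.1424])
k=(X[:,2]>.1)&(X[:,2]<.14)&(X[:,0]>.42)&(X[:,0]<.51)&(X[:,1]<-.05)&(X[:,1]>-.16)
g=X[k][:,:2];cg=c[k]
for nm,mm in(("black",(cg.max(1)<45)&(g[:,0]<.465)),("pale",(cg.max(1)-cg.min(1)<25)&(g[:,0]>.47))):
    a=g[mm]; (ce,sz,an)=cv2.minAreaRect((a*1000).astype(np.float32)); w,v=np.linalg.eigh(np.cov(a.T)); n=v[:,0]*np.sign(-v[0,0]); print(nm,np.round(a.mean(0)*1000,1),ce,sz,an,"normal deg",np.degrees(np.arctan2(n[1],n[0])))
# height-map clusters around panel
k=(X[:,1]<-.27)&(X[:,1]>-.6)&(X[:,0]>.15)&(X[:,0]<.75)&(X[:,2]>.03)
Y=X[k]; r=.002; G=np.zeros((310,180)); 
np.maximum.at(G,(((Y[:,0]-.15)/r).astype(int),((Y[:,1]+.6)/r).astype(int)),Y[:,2])
G=cv2.dilate(G,np.ones((3,3)))
L,n=label(G>.03)
for i in range(1,n+1):
    q=np.argwhere(L==i)
    if len(q)>60: print("obj",np.round(.15+q[:,0].min()*r,3),np.round(.15+q[:,0].max()*r,3),"y",np.round(-.6+q[:,1].min()*r,3),np.round(-.6+q[:,1].max()*r,3),"zmax",G[L==i].max().round(3))
k=(abs(X[:,2]-.051)<.006)&(X[:,1]<-.3)&(X[:,1]>-.48)&(X[:,0]>.15)&(X[:,0]<.75)
a=X[k][:,:2]; print(np.round(np.histogram(a[:,0],np.arange(.25,.7,.02)),2))
# keys in image: bright blobs
for nme in("scene","side"):
    C=cam(nme);p=np.load("/tmp/%s.npz"%nme)["p"]; d=np.load("/tmp/%s.npz"%nme)["d"]; Z=pts(C,d)
    m=(p.min(2)>120)&(Z[...,2]>.055)&(Z[...,2]<.08)&(Z[...,1]<-.28)&(d>0)
    L,n=label(m)
    for i in range(1,n+1):
        if (L==i).sum()>8:
            v,u=np.argwhere(L==i).mean(0); print(nme,u.round(1),v.round(1),(L==i).sum(),np.round(onplane(C,u,v,.068)*1000,1),Z[L==i][:,2].mean())
E
```

```text
black [ 448.6 -108.4] (448.07586669921875, -106.2916259765625) (28.652135848999023, 15.05887508392334) 64.02593231201172 normal deg 149.87694718457539
pale [ 485.1 -119.3] (484.84423828125, -116.13483428955078) (31.58841323852539, 12.5674409866333) 74.80208587646484 normal deg 158.40023965601296
obj 0.292 0.35 y -0.402 -0.346 zmax 0.082
obj 0.38 0.592 y -0.434 -0.324 zmax 0.079
obj 0.618 0.678 y -0.396 -0.34 zmax 0.174Traceback (most recent call last):
  File "<stdin>", line 19, in <module>
    return _wrapfunc(a, 'round', decimals=decimals, out=out)
    return _wrapit(obj, method, *args, **kwds)
    conv = _array_converter(obj)
ValueError: setting an array element with a sequence. The requested array has an inhomogeneous shape after 1 dimensions. The detected shape was (2,) + inhomogeneous part.
```

```bash
cat > keys.py <<'E'
from h import *
from scipy.ndimage import label
def keys(nme,p,d):
    C=cam(nme); Z=pts(C,d)
    m=(p.min(2)>p.max()*.5)&(Z[...,2]>.056)&(Z[...,2]<.08)&(Z[...,1]<-.31)&(Z[...,1]>-.44)&(Z[...,0]>.39)&(Z[...,0]<.6)&(d>0)
    L,n=label(m)
    for i in range(1,n+1):
        s=(L==i)
        if s.sum()>6:
            v,u=np.argwhere(s).mean(0); a=s.sum()*np.median(d[s])**2/C[0][0,0]**2/abs(ray(C,u,v)[2]/np.linalg.norm(ray(C,u,v)))
            print(nme,"px",u.round(1),v.round(1),s.sum(),"dia mm",(2000*np.sqrt(a/np.pi)).round(1),np.round(onplane(C,u,v,.068)*1000,1),"z",Z[s][:,2].mean().round(4))
E
python3 - <<'E'
from keys import *
for n in("scene","side"):
    f=np.load("/tmp/%s.npz"%n); keys(n,f["p"],f["d"])
E
```

```text
scene px 117.7 262.5 154 dia mm 38.3 [ 428.3 -388.3   68. ] z 0.073
scene px 132.7 274.5 37 dia mm 18.1 [ 482. -374.   68.] z 0.0719
scene px 140.2 292.3 87 dia mm 26.3 [ 538.1 -380.5   68. ] z 0.0728
side px 348.5 328.8 93 dia mm 27.3 [ 540.6 -379.5   68. ] z 0.0722
side px 327.2 336.7 45 dia mm 18.7 [ 484.8 -373.5   68. ] z 0.0719
side px 310.2 351.9 208 dia mm 39.0 [ 431.  -387.6   68. ] z 0.0725
```

```bash
python3 - <<'E'
from h import *
# approach delta: rotate about world z so that tool y angle 66.2 -> -19 ; express shift in tool axes at start
s=telemetry.get_obs(); M=R.from_euler('xyz',s["tcp_rot"],degrees=True).as_matrix()
print(M[:,1], np.degrees(np.arctan2(M[1,1],M[0,1])))
for t in([.40,.2,.26],[.4655,-.11,.25]): print(np.round(M.T@(np.array(t)-s["ee_pos"])*1000))
E
```

```text
[ 0.40299578  0.91520123 -0.00104879] 66.2343925965712
[-285. -206.  -10.]
[-470. -463.    0.]
```

Keys found in side view: large (310,352), small (327,337), medium (348,329), with diameters matching 38/18/27. Moving above the grip.

Call:
play_rows(increments=[[[-120, -118, 0], [0, 0, 20], 0], [[-470, -463, 0], [0, 0, 85], 0], [[-470, -463, 0], [0, 0, 85], 0], [[-470, -463, 0], [0, 0, 85], 0], [[-470, -463, 0], [0, 0, 85], 0], [[-470, -463, 0], [0, 0, 85], 0], [[-470, -463, 0], [0, 0, 85], 0], [[-470, -463, 0], [0, 0, 85], 0], [[-470, -463, 0], [0, 0, 85], 0], [[-470, -463, 0], [0, 0, 85], 0], [[-470, -463, 0], [0, 0, 85], 0], [[-470, -463, 0], [0, 0, 85], 0], [[-470, -463, 0], [0, 0, 85], 0], [[-470, -463, 0], [0, 0, 85], 0], [[-470, -463, 0], [0, 0, 85], 0], [[-470, -463, 0], [0, 0, 85], 0], [[-470, -463, 0], [0, 0, 85], 0], [[-470, -463, 0], [0, 0, 85], 0]])

```text
time: 1.95
ee_pos: [0.465, -0.1086, 0.2506]
tcp_rot: [180.0, -0.0, 71.3]
wrist_force: [0.0, 0.3, -0.8]
opening: 0.0853
grasp_force: 0.0
```

```bash
python3 - <<'E'
from h import *
s=telemetry.get_obs(); print(s["time"],s["q"].round(1),s["ee_pos"].round(4),s["tcp_rot"].round(2))
C=cam("wrist"); p,d=camera("wrist"); np.savez("/tmp/w1",p=p,d=d,K=C[0],Rw=C[1],o=C[2]); save("w1",p)
X=pts(C,d)
k=(d>0)&(X[...,2]>.12)&(X[...,2]<.14)&(X[...,0]>.42)&(X[...,0]<.52)&(abs(X[...,1]+.11)<.05)
a=X[k][:,:2];c=p[k].astype(int)
print(k.sum())
for nm,m in(("black",(c.max(1)<60)&(a[:,0]<.466)),("pale",(c.max(1)>60)&(a[:,0]>.466))):
    r=cv2.minAreaRect((a[m]*1000).astype(np.float32)); print(nm,m.sum(),np.round(a[m].mean(0)*1000,1),r, X[k][m][:,2].mean())
E
```

```text
1.95 [-13.1  -4.9   0.2  95.1   0.   95.5] [ 0.465  -0.1086  0.2506] [ 1.7997e+02 -1.0000e-02  7.1340e+01]
1317
black 686 [ 449.1 -102.7] ((448.4688415527344, -103.7076416015625), (30.625774383544922, 12.491805076599121), 71.60442352294922) 0.12995568380565575
pale 546 [ 484.7 -114.8] ((484.6435241699219, -115.82968139648438), (29.503646850585938, 9.915105819702148), 72.22523498535156) 0.12994527200833605
```

View pics/w1.png

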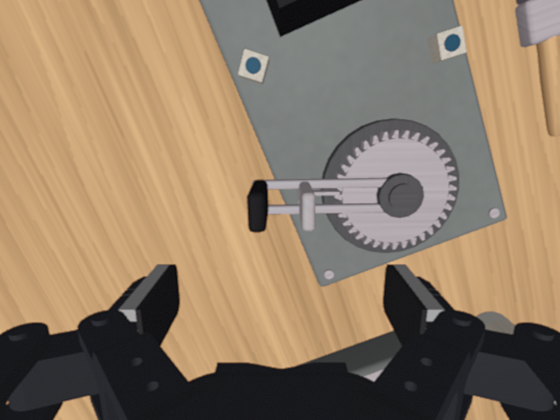

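Wrist view: black handle at (258,205), pale trigger at (308,205), hub at (401,195). Fingers are aligned with the arm. Fit the wheel axis, then compute approach.

```bash
cat > arc.py <<'E'
from h import *
AX=np.array([.5658,-.1424])
def tgt(th,r,z):  # th crank deg
    a=np.radians(161.8+th); return np.array([AX[0]+r*np.cos(a),AX[1]+r*np.sin(a),z])
def rel(s,ths,r,z,jaw):
    M=R.from_euler('xyz',s["tcp_rot"],degrees=True).as_matrix(); out=[]
    for th in ths:
        ty=-18.2+th; T=R.from_euler('xyz',[180,0,ty+90],degrees=True).as_matrix()
        out.append([np.round(M.T@(tgt(th,r,z)-s["ee_pos"])*1000,1).tolist(),np.round(R.from_matrix(M.T@T).as_rotvec(degrees=True),1).tolist(),jaw])
    return out
E
python3 - <<'E'
from arc import *
f=np.load("/tmp/w1.npz"); C=(f["K"],f["Rw"],f["o"]); X=pts(C,f["d"]); p=f["p"].astype(int); d=f["d"]
w=(d>0)&(np.hypot(X[...,0]-.5658,X[...,1]+.1424)<.075)
print(np.histogram(X[w][:,2],np.arange(.03,.12,.004)))
k=w&(X[...,2]>.086)&(p.max(2)<90)&(np.hypot(X[...,0]-.5658,X[...,1]+.1424)<.03); print("hub",k.sum(),cv2.minEnclosingCircle((X[k][:,:2]*1000).astype(np.float32)),X[k].mean(0))
k=w&(X[...,2]>.062)&(X[...,2]<.073); print("wheel",k.sum(),cv2.minEnclosingCircle((X[k][:,:2]*1000).astype(np.float32)),cv2.fitEllipse(cv2.convexHull((X[k][:,:2]*1000).astype(np.float32))))
s=telemetry.get_obs()
print(rel(s,[0],.1115,.25,0),rel(s,[0],.1115,.108,0))
E
```

```text
(array([  10, 2302,   50,   63,   65, 1899, 1726,  259, 3810, 3916,    7,
        170, 1183,  946,  607,    1,    0,    0,    0,    0,    0,    0]), array([0.03 , 0.034, 0.038, 0.042, 0.046, 0.05 , 0.054, 0.058, 0.062,
       0.066, 0.07 , 0.074, 0.078, 0.082, 0.086, 0.09 , 0.094, 0.098,
       0.102, 0.106, 0.11 , 0.114, 0.118]))
hub 445 ((564.8994140625, -141.90072631835938), 12.690576553344727) [ 0.56525874 -0.14111313  0.08798835]
wheel 7730 ((556.439453125, -140.55819702148438), 65.37908172607422) ((560.452392578125, -140.38824462890625), (108.6707992553711, 128.32150268554688), 72.32273864746094)
[[[-0.6, -5.3, 0.6], [0.0, -0.0, -0.5], 0]] [[[-0.6, -5.4, 142.6], [0.0, -0.0, -0.5], 0]]
```

Call:
play_rows(increments=[[[-0.6, -5.3, 30], [0, 0, -0.5], 0], [[-0.6, -5.3, 60], [0, 0, -0.5], 0], [[-0.6, -5.3, 85], [0, 0, -0.5], 0], [[-0.6, -5.3, 105], [0, 0, -0.5], 0], [[-0.6, -5.3, 122], [0, 0, -0.5], 0], [[-0.6, -5.3, 134], [0, 0, -0.5], 0], [[-0.6, -5.3, 142], [0, 0, -0.5], 0], [[-0.6, -5.3, 142], [0, 0, -0.5], 0], [[-0.6, -5.3, 142], [0, 0, -0.5], 0]])

```text
time: 2.9
ee_pos: [0.4603, -0.1086, 0.109]
tcp_rot: [180.0, -0.0, 71.7]
wrist_force: [0.2, -0.1, -0.2]
opening: 0.0856
grasp_force: 0.0
```

```bash
sed -i 's/^AX=.*/AX=np.array([.5655,-.1423])/' arc.py; python3 - <<'E'
from arc import *
s=telemetry.get_obs(); print(s["ee_pos"].round(4),s["wrist_force"].round(2)); print(tgt(0,.1115,.108))
p,d=camera("side"); q,_=camera("wrist")
a=cv2.resize(p[190:290,230:330],(400,400),interpolation=cv2.INTER_CUBIC); save("c2",np.hstack([a,cv2.resize(q,(533,400))[:,66:466]]))
E
```

```text
[ 0.4603 -0.1086  0.109 ] [ 0.21 -0.06 -0.2 ]
[ 0.45957812 -0.10747466  0.108     ]
```

View pics/c2.png

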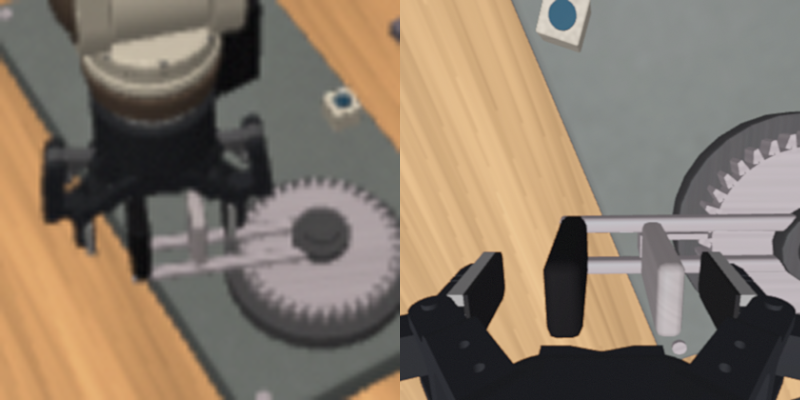

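Both plates (handle at (565,270) and trigger at (660,280) in the crop's right half) stand between the pads. Squeeze.

Call:
play_rows(increments=[[[0, 0, 0], [0, 0, 0], 1], [[0, 0, 0], [0, 0, 0], 1], [[0, 0, 0], [0, 0, 0], 1], [[0, 0, 0], [0, 0, 0], 1], [[0, 0, 0], [0, 0, 0], 1], [[0, 0, 0], [0, 0, 0], 1], [[0, 0, 0], [0, 0, 0], 1], [[0, 0, 0], [0, 0, 0], 1]], grip_force=26)

```text
time: 3.8
ee_pos: [0.4587, -0.1082, 0.1095]
tcp_rot: [-179.9, -0.0, 71.8]
wrist_force: [-12.1, 3.1, 14.7]
opening: 0.0385
grasp_force: 28.6
```

```bash
python3 - <<'E'
from arc import *
s=telemetry.get_obs(); print(s["ee_pos"].round(4),s["wrist_force"].round(2),s["torque"].round(2),s["opening"],s["grasp_force"])
E
```

```text
[ 0.4587 -0.1082  0.1095] [-12.13   3.12  14.74] [0.72 2.37 0.37] 0.0385101421138336 28.583237528800964
```

```bash
cat >> arc.py <<'E'
def step(p,M,row):
    return p+M@np.array(row[0])/1000, M@R.from_rotvec(row[1],degrees=True).as_matrix()
import json
def load():
    return [np.array(v) for v in json.load(open("cmd.json"))]
def put(p,M): json.dump([p.tolist(),M.tolist()],open("cmd.json","w"))
def relc(ths,r,z,jaw,p,M):
    y=R.from_matrix(M).as_euler('xyz',degrees=True)
    return rel({"tcp_rot":y,"ee_pos":p},ths,r,z,jaw)
def show(rows): print(json.dumps(rows))
E
python3 - <<'E'
from arc import *
p=np.array([.222,.503,.25]);M=R.from_euler('xyz',[180,0,156.234],degrees=True).as_matrix()
p,M=step(p,M,[[-470,-463,0],[0,0,85]]); print(p)
p,M=step(p,M,[[-.6,-5.3,142],[0,0,-.5]]); print(p,R.from_matrix(M).as_euler('xyz',degrees=True)); put(p,M)
print("cmd r",np.linalg.norm(p[:2]-AX))
show(relc([0]*2+[.5,1,1.5,2,2,2],.1122,.1095,1,p,M))
E
```

```text
[ 0.46555346 -0.1101482   0.25      ]
[ 0.46034219 -0.10901127  0.108     ] [180.      0.     71.734]
cmd r 0.11030097468567251
[[[1.2, -1.9, -1.5], [0.0, 0.0, -0.1], 1], [[1.2, -1.9, -1.5], [0.0, 0.0, -0.1], 1], [[0.2, -1.9, -1.5], [0.0, 0.0, -0.6], 1], [[-0.7, -1.9, -1.5], [0.0, 0.0, -1.1], 1], [[-1.7, -1.9, -1.5], [0.0, 0.0, -1.6], 1], [[-2.7, -1.8, -1.5], [0.0, 0.0, -2.1], 1], [[-2.7, -1.8, -1.5], [0.0, 0.0, -2.1], 1], [[-2.7, -1.8, -1.5], [0.0, 0.0, -2.1], 1]]
```

Call:
play_rows(increments=[[[0, -1, -0.8], [0, 0, 0], 1], [[0, -1.9, -1.5], [0, 0, -0.3], 1], [[-0.7, -1.9, -1.5], [0, 0, -1.1], 1], [[-1.7, -1.9, -1.5], [0, 0, -1.6], 1], [[-2.7, -1.8, -1.5], [0, 0, -2.1], 1], [[-2.7, -1.8, -1.5], [0, 0, -2.1], 1]])

```text
time: 4.4
ee_pos: [0.4577, -0.1111, 0.1096]
tcp_rot: [180.0, 0.0, 73.9]
wrist_force: [4.8, -3.2, -2.3]
opening: 0.0381
grasp_force: 26.6
```

```bash
python3 - <<'E'
from arc import *
s=telemetry.get_obs(); print(s["ee_pos"].round(4),s["wrist_force"].round(2),s["torque"].round(2),s["opening"],s["grasp_force"],s["q"].round(1))
p,M=load(); p,M=step(p,M,[[-2.7,-1.8,-1.5],[0,0,-2.1]]); put(p,M); d=s["ee_pos"][:2]-AX; print(p,"meas r",np.linalg.norm(d),"th",np.degrees(np.arctan2(d[1],d[0]))-161.8)
show(relc([2.5]+list(np.arange(4,40,2)),.1125,.1105,1,p,M))
E
```

```text
[ 0.4577 -0.1111  0.1096] [ 4.83 -3.25 -2.34] [-0.59 -0.33  0.13] 0.03806453809326897 26.63908302783966 [-13.6  -6.3 -16.6  79.6  -0.   92.5]
[ 0.45778663 -0.11101105  0.1095    ] meas r 0.11222867550108635 th 2.0748454442765194
[[[-1.0, -0.3, -1.0], [-0.0, 0.0, -0.5], 1], [[-3.9, -0.3, -1.0], [-0.0, 0.0, -2.0], 1], [[-7.8, -0.1, -1.0], [0.0, 0.0, -4.0], 1], [[-11.8, 0.3, -1.0], [-0.0, 0.0, -6.0], 1], [[-15.7, 0.8, -1.0], [-0.0, 0.0, -8.0], 1], [[-19.5, 1.4, -1.0], [-0.0, 0.0, -10.0], 1], [[-23.4, 2.1, -1.0], [-0.0, 0.0, -12.0], 1], [[-27.2, 3.0, -1.0], [-0.0, 0.0, -14.0], 1], [[-31.0, 4.0, -1.0], [-0.0, 0.0, -16.0], 1], [[-34.8, 5.2, -1.0], [-0.0, 0.0, -18.0], 1], [[-38.5, 6.4, -1.0], [-0.0, 0.0, -20.0], 1], [[-42.1, 7.8, -1.0], [-0.0, 0.0, -22.0], 1], [[-45.8, 9.4, -1.0], [0.0, 0.0, -24.0], 1], [[-49.3, 11.0, -1.0], [-0.0, 0.0, -26.0], 1], [[-52.8, 12.8, -1.0], [-0.0, 0.0, -28.0], 1], [[-56.3, 14.7, -1.0], [-0.0, 0.0, -30.0], 1], [[-59.6, 16.7, -1.0], [-0.0, 0.0, -32.0], 1], [[-62.9, 18.9, -1.0], [-0.0, 0.0, -34.0], 1], [[-66.1, 21.1, -1.0], [0.0, 0.0, -36.0], 1]]
```

Call:
play_rows(increments=[[[-1, 0.2, 0], [0, 0, -0.5], 1], [[-3.9, 0.2, 0], [0, 0, -2], 1], [[-7.8, 0.4, 0], [0, 0, -4], 1], [[-11.8, 0.8, 0], [0, 0, -6], 1], [[-15.7, 1.3, 0], [0, 0, -8], 1], [[-19.5, 1.9, 0], [0, 0, -10], 1], [[-23.4, 2.6, 0], [0, 0, -12], 1], [[-27.2, 3.5, 0], [0, 0, -14], 1], [[-31, 4.5, 0], [0, 0, -16], 1], [[-34.7, 5.7, 0], [0, 0, -18], 1], [[-38.4, 6.9, 0], [0, 0, -20], 1], [[-42, 8.3, 0], [0, 0, -22], 1], [[-45.6, 9.9, 0], [0, 0, -24], 1], [[-49.1, 11.5, 0], [0, 0, -26], 1], [[-52.6, 13.3, 0], [0, 0, -28], 1], [[-56.1, 15.2, 0], [0, 0, -30], 1], [[-59.4, 17.2, 0], [0, 0, -32], 1], [[-62.7, 19.3, 0], [0, 0, -34], 1], [[-65.9, 21.5, 0], [0, 0, -36], 1]])

```text
time: 6.3
ee_pos: [0.4603, -0.1802, 0.1097]
tcp_rot: [179.9, 0.0, 110.0]
wrist_force: [6.0, -1.5, -3.7]
opening: 0.0386
grasp_force: 26.8
```

```bash
cat > chk.py <<'E'
from arc import *
import sys
def go(last,ths,r,z):
    s=telemetry.get_obs(); print(s["ee_pos"].round(4),s["wrist_force"].round(2),s["torque"].round(2),s["opening"].round(4),s["grasp_force"].round(1),s["q"].round(1))
    p,M=load(); p,M=step(p,M,last); put(p,M); d=s["ee_pos"][:2]-AX
    a=np.degrees(np.arctan2(d[1],d[0]))%360; u=np.array([np.cos(np.radians(a)),np.sin(np.radians(a))]); F=s["wrist_force"]
    print(p,"meas r",np.linalg.norm(d).round(4),"th",(a-161.8).round(2),"Frad",(F[:2]@u).round(1),"Ftan",(-F[0]*u[1]+F[1]*u[0]).round(1))
    show(relc(ths,r,z,1,p,M))
E
python3 - <<'E'
from chk import *
go([[-65.9,21.5,0],[0,0,-36]],list(np.arange(40,78,2)),.1120,.1095)
E
```

```text
Traceback (most recent call last):
  File "chk.py", line 4, in go
    s=telemetry.get_obs(); print(s["ee_pos"].round(4),s["wrist_force"].round(2),s["torque"].round(2),s["opening"].round(4),s["grasp_force"].round(1),s["q"].round(1))
                                                                                                     ^^^^^^^^^^^^^^^^^^
AttributeError: 'float' object has no attribute 'round'
```

```bash
sed -i 's/s\["opening"\].round(4),s\["grasp_force"\].round(1)/s["opening"],s["grasp_force"]/' chk.py
python3 - <<'E'
from chk import *
go([[-65.9,21.5,0],[0,0,-36]],list(np.arange(40,78,2)),.1116,.1097)
E
```

```text
[ 0.4603 -0.1802  0.1097] [ 6.02 -1.49 -3.72] [-0.45 -0.78  0.01] 0.03859971807989108 26.795672178268433 [-21.4  -3.1 -13.6  79.4   0.   48.7]
[ 0.46008854 -0.18029136  0.1095    ] meas r 0.1118 th 38.0 Frad -5.2 Ftan 3.4
[[[-3.9, 0.5, -0.2], [0.0, 0.0, -2.0], 1], [[-7.7, 0.7, -0.2], [0.0, 0.0, -4.0], 1], [[-11.6, 1.1, -0.2], [0.0, 0.0, -6.0], 1], [[-15.5, 1.5, -0.2], [0.0, 0.0, -8.0], 1], [[-19.3, 2.1, -0.2], [0.0, 0.0, -10.0], 1], [[-23.2, 2.9, -0.2], [0.0, 0.0, -12.0], 1], [[-27.0, 3.7, -0.2], [0.0, 0.0, -14.0], 1], [[-30.7, 4.8, -0.2], [0.0, 0.0, -16.0], 1], [[-34.5, 5.9, -0.2], [0.0, 0.0, -18.0], 1], [[-38.1, 7.2, -0.2], [0.0, 0.0, -20.0], 1], [[-41.8, 8.6, -0.2], [0.0, 0.0, -22.0], 1], [[-45.4, 10.1, -0.2], [0.0, 0.0, -24.0], 1], [[-48.9, 11.7, -0.2], [0.0, 0.0, -26.0], 1], [[-52.4, 13.5, -0.2], [0.0, 0.0, -28.0], 1], [[-55.8, 15.4, -0.2], [0.0, 0.0, -30.0], 1], [[-59.1, 17.4, -0.2], [-0.0, 0.0, -32.0], 1], [[-62.4, 19.5, -0.2], [0.0, 0.0, -34.0], 1], [[-65.6, 21.7, -0.2], [-0.0, 0.0, -36.0], 1], [[-68.7, 24.1, -0.2], [0.0, 0.0, -38.0], 1]]
```

Call:
play_rows(increments=[[[-3.9, 0.5, 0], [0, 0, -2], 1], [[-7.7, 0.7, 0], [0, 0, -4], 1], [[-11.6, 1.1, 0], [0, 0, -6], 1], [[-15.5, 1.5, 0], [0, 0, -8], 1], [[-19.3, 2.1, 0], [0, 0, -10], 1], [[-23.2, 2.9, 0], [0, 0, -12], 1], [[-27, 3.7, 0], [0, 0, -14], 1], [[-30.7, 4.8, 0], [0, 0, -16], 1], [[-34.5, 5.9, 0], [0, 0, -18], 1], [[-38.1, 7.2, 0], [0, 0, -20], 1], [[-41.8, 8.6, 0], [0, 0, -22], 1], [[-45.4, 10.1, 0], [0, 0, -24], 1], [[-48.9, 11.7, 0], [0, 0, -26], 1], [[-52.4, 13.5, 0], [0, 0, -28], 1], [[-55.8, 15.4, 0], [0, 0, -30], 1], [[-59.1, 17.4, 0], [0, 0, -32], 1], [[-62.4, 19.5, 0], [0, 0, -34], 1], [[-65.6, 21.7, 0], [0, 0, -36], 1], [[-68.7, 24.1, 0], [0, 0, -38], 1]])

```text
time: 8.2
ee_pos: [0.5063, -0.2365, 0.1097]
tcp_rot: [180.0, 0.0, 148.0]
wrist_force: [2.8, -0.8, -2.4]
opening: 0.0385
grasp_force: 27.4
```

```bash
python3 - <<'E'
from chk import *
go([[-68.7,24.1,0],[0,0,-38]],list(np.arange(78,116,2)),.1116,.1095)
E
```

```text
[ 0.5063 -0.2365  0.1097] [ 2.77 -0.75 -2.43] [-0.51 -0.6   0.01] 0.0385278737511146 27.350872457027435 [-25.    5.7  -4.7  79.6   0.    7. ]
[ 0.50606857 -0.23673901  0.1095    ] meas r 0.1113 th 76.02 Frad -0.8 Ftan 2.7
[[[-3.9, 0.0, -0.0], [0.0, 0.0, -2.0], 1], [[-7.8, 0.3, -0.0], [0.0, 0.0, -4.0], 1], [[-11.6, 0.6, -0.0], [0.0, 0.0, -6.0], 1], [[-15.5, 1.1, -0.0], [0.0, 0.0, -8.0], 1], [[-19.3, 1.7, -0.0], [0.0, 0.0, -10.0], 1], [[-23.2, 2.4, -0.0], [0.0, 0.0, -12.0], 1], [[-27.0, 3.3, -0.0], [0.0, 0.0, -14.0], 1], [[-30.7, 4.3, -0.0], [0.0, 0.0, -16.0], 1], [[-34.5, 5.4, -0.0], [0.0, 0.0, -18.0], 1], [[-38.1, 6.7, -0.0], [0.0, 0.0, -20.0], 1], [[-41.8, 8.1, -0.0], [0.0, 0.0, -22.0], 1], [[-45.4, 9.6, -0.0], [0.0, 0.0, -24.0], 1], [[-48.9, 11.2, -0.0], [0.0, 0.0, -26.0], 1], [[-52.4, 13.0, -0.0], [0.0, 0.0, -28.0], 1], [[-55.8, 14.9, -0.0], [0.0, 0.0, -30.0], 1], [[-59.1, 16.9, -0.0], [0.0, 0.0, -32.0], 1], [[-62.4, 19.0, -0.0], [0.0, 0.0, -34.0], 1], [[-65.6, 21.3, -0.0], [0.0, 0.0, -36.0], 1], [[-68.7, 23.6, -0.0], [0.0, 0.0, -38.0], 1]]
```

Call:
play_rows(increments=[[[-3.9, 0, 0], [0, 0, -2], 1], [[-7.8, 0.3, 0], [0, 0, -4], 1], [[-11.6, 0.6, 0], [0, 0, -6], 1], [[-15.5, 1.1, 0], [0, 0, -8], 1], [[-19.3, 1.7, 0], [0, 0, -10], 1], [[-23.2, 2.4, 0], [0, 0, -12], 1], [[-27, 3.3, 0], [0, 0, -14], 1], [[-30.7, 4.3, 0], [0, 0, -16], 1], [[-34.5, 5.4, 0], [0, 0, -18], 1], [[-38.1, 6.7, 0], [0, 0, -20], 1], [[-41.8, 8.1, 0], [0, 0, -22], 1], [[-45.4, 9.6, 0], [0, 0, -24], 1], [[-48.9, 11.2, 0], [0, 0, -26], 1], [[-52.4, 13, 0], [0, 0, -28], 1], [[-55.8, 14.9, 0], [0, 0, -30], 1], [[-59.1, 16.9, 0], [0, 0, -32], 1], [[-62.4, 19, 0], [0, 0, -34], 1], [[-65.6, 21.3, 0], [0, 0, -36], 1], [[-68.7, 23.6, 0], [0, 0, -38], 1]])

```text
time: 10.1
ee_pos: [0.5772, -0.2526, 0.1097]
tcp_rot: [180.0, 0.1, -174.0]
wrist_force: [3.5, 1.9, -1.9]
opening: 0.0386
grasp_force: 27.6
```

```bash
python3 - <<'E'
from chk import *
go([[-68.7,23.6,0],[0,0,-38]],list(np.arange(116,136,2))+[135,136,137,138,138.5,139,139.5],.1116,.1095)
E
```

```text
[ 0.5772 -0.2526  0.1097] [ 3.52  1.92 -1.88] [-0.18 -0.78 -0.04] 0.03855932318018896 27.554397583007812 [-23.7  15.4   6.5  81.    0.1 -29.6]
[ 0.57678778 -0.25333549  0.1095    ] meas r 0.111 th 114.23 Frad -1.5 Ftan 3.7
[[[-3.9, 0.1, -0.0], [0.0, 0.0, -2.0], 1], [[-7.8, 0.3, -0.0], [0.0, 0.0, -4.0], 1], [[-11.7, 0.6, -0.0], [0.0, 0.0, -6.0], 1], [[-15.5, 1.1, -0.0], [0.0, 0.0, -8.0], 1], [[-19.4, 1.7, -0.0], [0.0, 0.0, -10.0], 1], [[-23.2, 2.4, -0.0], [0.0, 0.0, -12.0], 1], [[-27.0, 3.3, -0.0], [0.0, 0.0, -14.0], 1], [[-30.8, 4.3, -0.0], [0.0, 0.0, -16.0], 1], [[-34.5, 5.4, -0.0], [0.0, 0.0, -18.0], 1], [[-38.2, 6.7, -0.0], [0.0, 0.0, -20.0], 1], [[-40.0, 7.4, -0.0], [0.0, 0.0, -21.0], 1], [[-41.8, 8.1, -0.0], [0.0, 0.0, -22.0], 1], [[-43.6, 8.9, -0.0], [0.0, 0.0, -23.0], 1], [[-45.4, 9.6, -0.0], [0.0, 0.0, -24.0], 1], [[-46.3, 10.0, -0.0], [0.0, 0.0, -24.5], 1], [[-47.2, 10.4, -0.0], [0.0, 0.0, -25.0], 1], [[-48.0, 10.9, -0.0], [0.0, 0.0, -25.5], 1]]
```

Call:
play_rows(increments=[[[-3.9, 0.1, 0], [0, 0, -2], 1], [[-7.8, 0.3, 0], [0, 0, -4], 1], [[-11.7, 0.6, 0], [0, 0, -6], 1], [[-15.5, 1.1, 0], [0, 0, -8], 1], [[-19.4, 1.7, 0], [0, 0, -10], 1], [[-23.2, 2.4, 0], [0, 0, -12], 1], [[-27, 3.3, 0], [0, 0, -14], 1], [[-30.8, 4.3, 0], [0, 0, -16], 1], [[-34.5, 5.4, 0], [0, 0, -18], 1], [[-38.2, 6.7, 0], [0, 0, -20], 1], [[-40, 7.4, 0], [0, 0, -21], 1], [[-41.8, 8.1, 0], [0, 0, -22], 1], [[-43.6, 8.9, 0], [0, 0, -23], 1], [[-45.4, 9.6, 0], [0, 0, -24], 1], [[-46.3, 10, 0], [0, 0, -24.5], 1], [[-47.2, 10.4, 0], [0, 0, -25], 1], [[-47.2, 10.4, 0], [0, 0, -25], 1], [[-47.2, 10.4, 0], [0, 0, -25], 1]])

```text
time: 11.9
ee_pos: [0.6225, -0.2375, 0.1097]
tcp_rot: [180.0, 0.0, -149.1]
wrist_force: [3.8, 3.8, -1.3]
opening: 0.0382
grasp_force: 26.5
```

```bash
python3 - <<'E'
from chk import *
go([[-47.2,10.4,0],[0,0,-25]],[139.5,140,140.5,141],.1116,.1095)
E
```

```text
[ 0.6225 -0.2375  0.1097] [ 3.76  3.83 -1.28] [ 0.39 -1.05 -0.17] 0.03821795624074019 26.54430091381073 [-20.9  20.5  12.9  82.3   0.  -51.8]
[ 0.62268618 -0.23819163  0.1095    ] meas r 0.1109 th 139.11 Frad -1.4 Ftan 5.2
[[[-1.0, 0.1, -0.0], [-0.0, 0.0, -0.5], 1], [[-1.9, 0.1, -0.0], [-0.0, 0.0, -1.0], 1], [[-2.9, 0.1, -0.0], [-0.0, 0.0, -1.5], 1], [[-3.9, 0.1, -0.0], [-0.0, 0.0, -2.0], 1]]
```

Call:
play_rows(increments=[[[-1, 0.1, 0], [0, 0, -0.5], 1], [[-1.9, 0.1, 0], [0, 0, -1], 1], [[-2.9, 0.1, 0], [0, 0, -1.5], 1], [[-2.9, 0.1, 0], [0, 0, -1.5], 1]])

```text
time: 12.3
ee_pos: [0.6234, -0.237, 0.1096]
tcp_rot: [179.9, -0.2, -147.7]
wrist_force: [-6.6, -1.5, 0.5]
opening: 0.0386
grasp_force: 28.2
```

```bash
python3 - <<'E'
from chk import *
go([[-2.9,.1,0],[0,0,-1.5]],[141,142,143],.1116,.1095)
p,d=camera("scene"); save("s2",cv2.resize(p[120:320,140:380],(720,600),interpolation=cv2.INTER_CUBIC))
E
```

```text
[ 0.6234 -0.237   0.1096] [-6.6  -1.47  0.46] [-0.33  1.04 -0.93] 0.03859295148155493 28.247129023075104 [-20.8  20.8  13.2  82.5  -0.1 -53. ]
[ 0.62512503 -0.23661936  0.1095    ] meas r 0.111 th 139.63 Frad -2.2 Ftan -6.4
[[[-1.0, -0.0, -0.0], [-0.0, -0.0, -0.5], 1], [[-2.9, 0.0, -0.0], [-0.0, 0.0, -1.5], 1], [[-4.9, 0.1, -0.0], [-0.0, -0.0, -2.5], 1]]
```

View pics/s2.png

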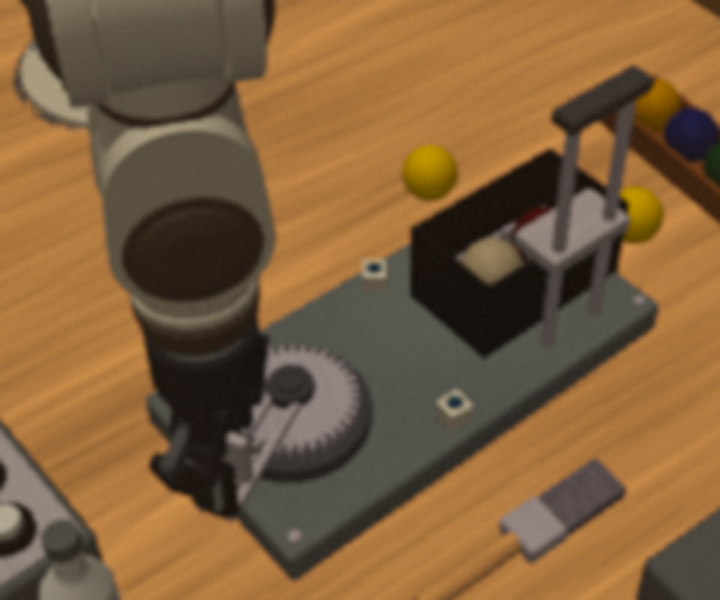

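The basket is in the tub with both balls ((490,255) and (530,220)), and the crank pushes back at 139.6°, so it is on its stop. Release.

Call:
play_rows(increments=[[[0, 0, 0], [0, 0, 0], 0.3], [[0, 0, 0], [0, 0, 0], 0], [[0, 0, 0], [0, 0, 0], 0], [[0, 0, 0], [0, 0, 0], 0], [[0, 0, 0], [0, 0, 0], 0], [[0, 0, 0], [0, 0, 0], 0], [[0, 0, 0], [0, 0, 0], 0], [[0, 0, -10], [0, 0, 0], 0], [[0, 0, -30], [0, 0, 0], 0], [[0, 0, -60], [0, 0, 0], 0], [[0, 0, -90], [0, 0, 0], 0], [[0, 0, -120], [0, 0, 0], 0], [[0, 0, -140], [0, 0, 0], 0], [[0, 0, -140], [0, 0, 0], 0]])

```text
time: 13.75
ee_pos: [0.6255, -0.2365, 0.2542]
tcp_rot: [-179.7, 0.2, -147.7]
wrist_force: [-0.0, 0.3, -0.2]
opening: 0.0853
grasp_force: 0.0
```

```bash
python3 - <<'E'
from chk import *
s=telemetry.get_obs(); print(s["ee_pos"].round(4),s["wrist_force"].round(1),s["opening"])
p,M=load(); p,M=step(p,M,[[0,0,-140],[0,0,0]]); put(p,M); print(p)
C=cam("wrist"); im,d=camera("wrist"); X=pts(C,d); 
k=(d>0)&(X[...,2]>.122)&(X[...,2]<.137)&(np.hypot(X[...,0]-AX[0],X[...,1]-AX[1])<.16)
a=X[k][:,:2]; c=im[k].astype(int); rd=np.hypot(*(a-AX).T)
for nm,m in(("black",(c.max(1)<60)&(rd>.105)),("pale",(c.max(1)>60)&(rd<.105))):
    q=a[m]; (ce,sz,an)=cv2.minAreaRect((q*1000).astype(np.float32)); v=np.array(ce)/1000-AX; print(nm,m.sum(),ce,sz,"rad",np.hypot(*v),"th",(np.degrees(np.arctan2(v[1],v[0]))%360)-161.8)
C=cam("side"); im,d=camera("side"); X=pts(C,d); im2=im
save("s3",np.hstack([cv2.resize(im[130:230,220:320],(400,400)),cv2.resize(im[210:310,260:360],(400,400))]))
E
```

```text
[ 0.6255 -0.2365  0.2542] [-0.   0.3 -0.2] 0.08527579862647458
[ 0.62512503 -0.23661936  0.2495    ]
black 652 (629.3594360351562, -248.3878631591797) (30.615894317626953, 12.092033386230469) rad 0.12382512782310802 th 139.2457771674982
pale 534 (609.9358520507812, -215.4261474609375) (29.671510696411133, 10.066306114196777) rad 0.0855685595879567 th 139.48538619991933
```

View pics/s3.png

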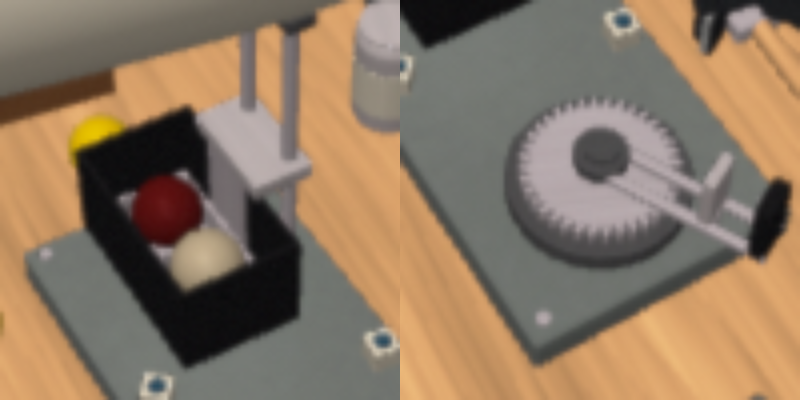

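Crank at 139.3° and the trigger sprung back (spacing 38 mm, as at the start). Both balls sit in the basket inside the tub. Now to the panel.

```bash
python3 - <<'E'
from chk import *
p,M=load(); print(np.round(M.T@(np.array([.485,-.38,.22])-p)*1000,1), R.from_matrix(M).as_euler('xyz',degrees=True))
E
```

```text
[195.1 -46.2  29.5] [-180.       0.    -147.666]
```

Call:
play_rows(increments=[[[40, -10, 5], [0, 0, 7], 1], [[80, -20, 10], [0, 0, 14], 1], [[120, -30, 18], [0, 0, 21], 1], [[160, -38, 24], [0, 0, 28], 1], [[195, -46, 29.5], [0, 0, 32.3], 1], [[195, -46, 29.5], [0, 0, 32.3], 1], [[195, -46, 29.5], [0, 0, 32.3], 1], [[195, -46, 29.5], [0, 0, 32.3], 1], [[195, -46, 29.5], [0, 0, 32.3], 1], [[195, -46, 29.5], [0, 0, 32.3], 1]], grip_force=40)

```text
time: 14.85
ee_pos: [0.4853, -0.3787, 0.2202]
tcp_rot: [180.0, -0.0, -179.9]
wrist_force: [0.1, -0.7, 0.6]
opening: -0.0002
grasp_force: 0.0
```

```bash
python3 - <<'E'
from chk import *
from keys import keys
p,M=load(); p,M=step(p,M,[[195,-46,29.5],[0,0,32.3]]); put(p,M); print(p,telemetry.get_obs()["ee_pos"],telemetry.get_obs()["opening"])
im,d=camera("wrist"); save("w2",im); keys("wrist",im,d)
C=cam("wrist");X=pts(C,d)
k=(d>0)&(abs(X[...,2]-.051)<.006)&(X[...,0]>.38)&(X[...,0]<.6)&(X[...,1]<-.3)
print(k.sum(),X[k][:,2].mean(),cv2.minAreaRect((X[k][:,:2]*1000).astype(np.float32)))
E
```

```text
[ 0.48496411 -0.37978331  0.22      ] [ 0.48532949 -0.37869944  0.22021535] -0.00022400325215333477
wrist px 268.2 134.3 1851 dia mm 37.7 [ 431.7 -389.6   68. ] z 0.0727
wrist px 236.0 136.5 8 dia mm 2.6 [ 433.4 -415.1   68. ] z 0.0621
wrist px 285.9 201.2 375 dia mm 18.2 [ 486.1 -375.3   68. ] z 0.072
wrist px 278.6 249.7 59 dia mm 7.8 [ 529.2 -381.4   68. ] z 0.0683
13889 0.051211978811837935 ((485.4138488769531, -380.296142578125), (198.10980224609375, 89.95167541503906), 4.513138771057129)
```

View pics/w2.png

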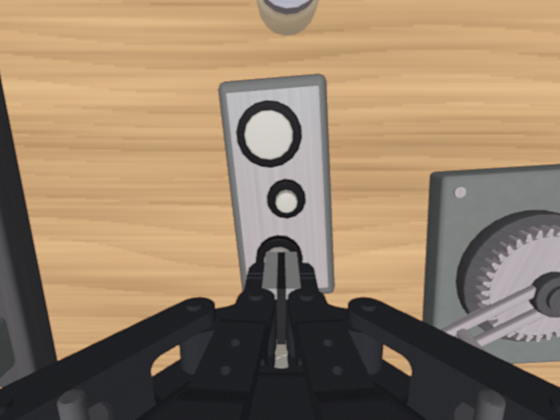

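Wrist view: large key (268,134), small key (286,201), medium key half hidden behind the fingers at (279,250). The order on the panel is large, small, medium. Press small first.

Call:
play_rows(increments=[[[-0.5, 5.3, 25], [0, 0, 0], 1], [[-0.5, 5.3, 55], [0, 0, 0], 1], [[-0.5, 5.3, 85], [0, 0, 0], 1], [[-0.5, 5.3, 108], [0, 0, 0], 1], [[-0.5, 5.3, 120], [0, 0, 0], 1], [[-0.5, 5.3, 126], [0, 0, 0], 1], [[-0.5, 5.3, 128], [0, 0, 0], 1], [[-0.5, 5.3, 130], [0, 0, 0], 1], [[-0.5, 5.3, 130], [0, 0, 0], 1], [[-0.5, 5.3, 130], [0, 0, 0], 1]])

```text
time: 15.9
ee_pos: [0.4854, -0.3744, 0.0911]
tcp_rot: [-180.0, 0.1, -180.0]
wrist_force: [0.4, 0.6, 1.4]
opening: 0.0002
grasp_force: 0.4
```

Call:
play_rows(increments=[[[0, 0, 1], [0, 0, 0], 1], [[0, 0, 2], [0, 0, 0], 1], [[0, 0, 2], [0, 0, 0], 1], [[0, 0, 2], [0, 0, 0], 1]])

```text
time: 16.3
ee_pos: [0.4854, -0.3744, 0.0887]
tcp_rot: [-180.0, 0.0, -180.0]
wrist_force: [1.2, -1.5, 1.7]
opening: -0.0001
grasp_force: 1.4
```

Call:
play_rows(increments=[[[0, 0, 1], [0, 0, 0], 1], [[0, 0, 2], [0, 0, 0], 1], [[0, 0, 2], [0, 0, 0], 1], [[0, 0, 2], [0, 0, 0], 1]])

```text
time: 16.7
ee_pos: [0.4853, -0.3743, 0.0865]
tcp_rot: [-180.0, 0.0, -180.0]
wrist_force: [2.2, -1.8, 3.4]
opening: 0.0004
grasp_force: 2.0
```

Call:
play_rows(increments=[[[0, 0, 1], [0, 0, 0], 1], [[0, 0, 2], [0, 0, 0], 1], [[0, 0, 2], [0, 0, 0], 1], [[0, 0, 2], [0, 0, 0], 1]])

```text
time: 17.1
ee_pos: [0.4853, -0.3743, 0.085]
tcp_rot: [-180.0, 0.0, -180.0]
wrist_force: [1.3, -1.3, 8.6]
opening: -0.0
grasp_force: 4.2
```

Call:
play_rows(increments=[[[0, 0, 1], [0, 0, 0], 1], [[0, 0, 1.5], [0, 0, 0], 1], [[0, 0, 1.5], [0, 0, 0], 1], [[0, 0, 1.5], [0, 0, 0], 1]])

```text
time: 17.5
ee_pos: [0.4854, -0.3744, 0.0848]
tcp_rot: [-179.9, 0.1, -180.0]
wrist_force: [-1.9, 1.7, 16.8]
opening: -0.0
grasp_force: 8.6
```

Small key bottomed: it travelled from 0.091 to 0.085 m, then the force rose to 17 N with no further motion. Medium next.

Call:
play_rows(increments=[[[0, 0, -10], [0, 0, 0], 1], [[0, 0, -30], [0, 0, 0], 1], [[-15, -2, -30], [0, 0, 0], 1], [[-40, -6, -30], [0, 0, 0], 1], [[-54.5, -8, -30], [0, 0, 0], 1], [[-54.5, -8, -30], [0, 0, 0], 1], [[-54.5, -8, -25], [0, 0, 0], 1], [[-54.5, -8, -17], [0, 0, 0], 1], [[-54.5, -8, -11], [0, 0, 0], 1], [[-54.5, -8, -11], [0, 0, 0], 1]])

```text
time: 18.5
ee_pos: [0.5385, -0.3817, 0.0923]
tcp_rot: [179.9, -0.1, -180.0]
wrist_force: [-0.5, -0.7, 0.1]
opening: 0.0001
grasp_force: 0.0
```

Call:
play_rows(increments=[[[0, 0, 2], [0, 0, 0], 1], [[0, 0, 4], [0, 0, 0], 1], [[0, 0, 6], [0, 0, 0], 1], [[0, 0, 8], [0, 0, 0], 1], [[0, 0, 8], [0, 0, 0], 1], [[0, 0, 8], [0, 0, 0], 1]])

```text
time: 19.1
ee_pos: [0.5395, -0.3822, 0.0861]
tcp_rot: [-180.0, 0.0, -180.0]
wrist_force: [-3.2, 0.5, 4.1]
opening: 0.0002
grasp_force: 2.1
```

Call:
play_rows(increments=[[[0, 0, 1], [0, 0, 0], 1], [[0, 0, 2], [0, 0, 0], 1], [[0, 0, 3], [0, 0, 0], 1], [[0, 0, 3], [0, 0, 0], 1], [[0, 0, 3], [0, 0, 0], 1]])

```text
time: 19.6
ee_pos: [0.5396, -0.3823, 0.0849]
tcp_rot: [-179.9, 0.1, -180.0]
wrist_force: [-7.3, 2.5, 15.7]
opening: -0.0001
grasp_force: 8.1
```

Call:
play_rows(increments=[[[0, 0, -10], [0, 0, 0], 1], [[0, 0, -35], [0, 0, 0], 1], [[15, -1, -45], [0, 0, 0], 1], [[50, -4, -45], [0, 0, 0], 1], [[85, -6, -45], [0, 0, 0], 1], [[109.5, -7.5, -45], [0, 0, 0], 1], [[109.5, -7.5, -45], [0, 0, 0], 1], [[109.5, -7.5, -35], [0, 0, 0], 1], [[109.5, -7.5, -22], [0, 0, 0], 1], [[109.5, -7.5, -14], [0, 0, 0], 1], [[109.5, -7.5, -11], [0, 0, 0], 1], [[109.5, -7.5, -11], [0, 0, 0], 1]])

```text
time: 20.8
ee_pos: [0.4302, -0.3892, 0.0926]
tcp_rot: [179.9, -0.1, -179.9]
wrist_force: [-0.0, -0.3, 0.4]
opening: 0.0002
grasp_force: 0.0
```

Call:
play_rows(increments=[[[0, 0, 2], [0, 0, 0], 1], [[0, 0, 4], [0, 0, 0], 1], [[0, 0, 6], [0, 0, 0], 1], [[0, 0, 8], [0, 0, 0], 1], [[0, 0, 8], [0, 0, 0], 1], [[0, 0, 8], [0, 0, 0], 1]])

```text
time: 21.4
ee_pos: [0.4305, -0.3898, 0.0863]
tcp_rot: [-180.0, 0.1, -180.0]
wrist_force: [2.6, 0.7, 4.6]
opening: 0.0001
grasp_force: 2.0
```

Call:
play_rows(increments=[[[0, 0, 1], [0, 0, 0], 1], [[0, 0, 2], [0, 0, 0], 1], [[0, 0, 3], [0, 0, 0], 1], [[0, 0, 3], [0, 0, 0], 1], [[0, 0, 3], [0, 0, 0], 1]])

```text
time: 21.9
ee_pos: [0.4305, -0.3899, 0.0848]
tcp_rot: [-179.9, 0.1, -180.0]
wrist_force: [-0.9, 3.4, 16.9]
opening: -0.0001
grasp_force: 8.6
```

All three keys bottomed. Lift clear and verify.

Call:
play_rows(increments=[[[0, 0, -10], [0, 0, 0], 1], [[0, 0, -40], [0, 0, 0], 1], [[0, 0, -80], [0, 0, 0], 1], [[0, 0, -120], [0, 0, 0], 1], [[0, 0, -140], [0, 0, 0], 1], [[0, 0, -140], [0, 0, 0], 1], [[0, 0, -140], [0, 0, 0], 1]])

```text
time: 22.6
ee_pos: [0.4299, -0.3897, 0.2221]
tcp_rot: [180.0, -0.0, -180.0]
wrist_force: [-0.4, -0.9, 0.3]
opening: -0.0001
grasp_force: 0.0
```

```bash
python3 - <<'E'
from h import *
p,d=camera("scene"); print(telemetry.get_obs()["wrist_force"].round(1)); save("end",p)
E
```

```text
[-0.4  0.2 -0.1]
```

View pics/end.png

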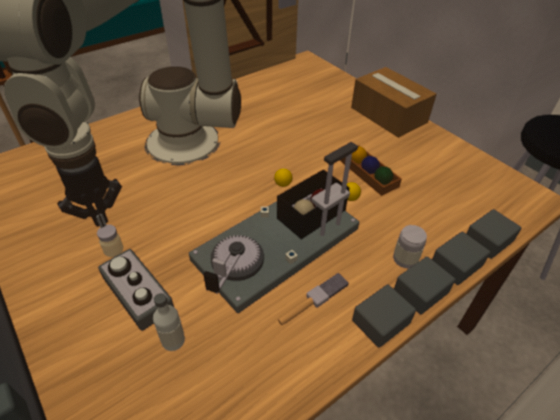

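The basket is down at (310,208). The crank rests at its end (213,280), the keys are out, everything else stands where it was, and the arm is clear. Handing in.

```bash
python3 -c "
from workcell import workorder
print(workorder.job_done())"
```

```text
the job is handed in; nothing more can be done
None
```

The job is handed in at about 23 s on the robot's clock: basket lowered under control to its stop in the tub, pawl back in the teeth, and the small, medium and large keys each pressed fully in that order; the hand-in gave no verdict.

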